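Find the case with the loose calibration weight

TASK

Three sealed, identical-looking cases stand in the wire rack; in one of them the calibration weight has come out of its foam and rattles. Take the cases out one at a time and shake or tip them end to end to find it, keep every quiet case fully home in the rack, and hold the rattling one out forward, level and still, over the middle of the steel tray, a good hand's breadth (about 15 cm) above it, where it will be opened. Finish while still holding it there, and leave the tray and the other things on the worktop where they are.

Things in the scene. Friction and masses are not known exactly. Their poses are not given: they have to be found in the camera images.
- case_1_center (a point): Centre of the first of three outwardly identical sealed aluminium cases, in the rack's left place at the start: 112 long (x) x 42 wide (y) x 42 high mm, 0.31 to 0.41 kg, flat sides, clasp and paper seal at the -x end, hinge at +x. Point 21 mm above its underside, axes as the case. In exactly one of the three, not always the same, a 0.19 kg steel weight lies loose.
- case_2_center (a point): Centre of the second case, alike, in the middle place at the start. A loose weight is a stout disc 32 mm across and 30 high that slides up to 37 mm either way from the middle along the case's length when the case is shaken or tipped end-down beyond about 0.35 rad, and stays where it is once the case is level: it shifts the load's moment by up to 0.069 N m each way.
- case_3_center (a point): Centre of the third case, alike, in the right place at the start. In the two quiet cases the same weight is held in the middle by foam and nothing moves inside. No case can be opened here.
- rack: Fixed steel wire rack: plate 136 (x) x 262 (y) mm, top 5 mm above the worktop, three places 88 mm apart along y; origin under its centre on the worktop. Wire side guides (26 mm above the worktop, flared) stand only 26 mm or more from the case's middle along its length; half-way along, both its sides are free down to the plate, 46 mm between cases.
- place_1 (a point): The left (rack +y) place: where the centre of a case lies when fully home, 26 mm above the worktop. Case length along x. A case has 2 mm play all round, between flared wire guides that lead it in; low end stops reach 20 mm above the worktop.
- place_2 (a point): The middle place, alike.
- place_3 (a point): The right (rack -y) place, alike.
- tray_middle (a point): Middle of the floor (4 mm above the worktop) of a small stainless instrument tray, 91 (x) x 126 (y) x 16 mm, loose on the worktop ahead of the rack, with a gauze pack lying in it.
- tray: The same tray; origin at the centre of its underside.
- gauze: Bystander: flat white gauze pack lying in the tray, 55 x 95 x 9 mm; origin at the centre of its underside.
- penlight: Bystander: black penlight lying at the front right, 17 x 114 x 19 mm; origin at the centre of its underside.
- lens_case: Bystander: contact lens case with two screw caps, 36 x 72 x 18 mm, right of the tray; origin at the centre of its underside.
- cotton_jar: Bystander: jar of cotton buds, 77 mm across, 80 mm high, left of the rack; origin at the centre of its underside.
- loupe: Bystander: small black loupe, 32 mm across, 20 mm high, far left; origin at the centre of its underside.
- lens_pot: Bystander: black screw pot, 66 mm across, 33 mm high, front right; origin at the centre of its underside.

How it is judged:
By the outcome, as a careful person would: the job done as asked, in the order asked, and still so for the second after the job is handed in, while the arm keeps its last pose, push and grip.
It also fails if it takes over 72 s, if anything falls off the work surface, if the arm or the gripper's body presses on something with over 40 N, if the wrist force passes 120 N, or if a joint passes its speed limit or range.

ROBOT

A 7-joint arm with a two-finger parallel gripper is mounted at the origin on a cart in front of the work surface, level with it; the furniture and walls round the work are solid. World frame = base frame: x ahead of the robot, y to its left, z up, the work surface at z = 0. Lengths are in m, angles in rad, forces in N, time in s.
With the tool pointing down it reaches from about 0.35 to 0.775 m from the base axis. Payload 3.1 kg.
Tool frame: the origin (TCP) lies at the very end of the fingers, on their centre line; the grasp point (between the pads) lies 19 mm behind it; z points along the fingers, y is the line along which they close (so a half turn about z gives the same grasp; the last joint's range is limited). The gripper opens to 85 mm and grips with 20 to 120 N. Pads are 22 mm wide; open, the fingers measure 114 mm over their backs; the gripper's body (76 mm by 85 mm) begins 54 mm behind the grasp point. The pads swing forward as they close: fully open they stand 13 mm farther back than shut.
Start: joints at [1.169, 0.311, 0.014, 1.512, -0.004, 1.319, -0.027], TCP at [0.194, -0.515, 0.231] pointing down, gripper open.
Joint ranges: [-2.7, 2.7], [-0.3, 1.91], [-1.27, 1.3], [0.12, 2.57], [-1.44, 4.58], [0.2, 2.03], [-3.05, 3.05]. Speed limits (rad/s): [2.79, 2.79, 3.14, 3.14, 3.14, 3.14, 3.14].

INTERFACE

Orientations are given as a rotation vector (axis times angle).
In Python, from plant import status, vision, arm gives the robot as it stands. The module is installed in compiled form; this text tells all that it offers.
- The arm moves only by the shell command python3 -m pendant 'ROWS'. ROWS is JSON, a list of rows, each a list of 7 numbers: the turn, a rotation vector about the tool's x, y, z in degrees, then the shift along the tool's x, y, z in cm, then the gripper's target within -1 to 1 (fully open at 1, half-way at 0, shut at -1). In form: [[wx, wy, wz, x, y, z, jaw], ...]. A call has 1 to 8 rows; each row is the pose to reach, as a shift and turn from the pose commanded when the call began, along the tool's axes at that moment; what a row does not reach only later rows make up. A row lasts 1/8 s, in which the tool goes at most 62.5 mm and 10.7 degrees, less where a joint would pass 70% of its speed; a pose out of reach is approached as far as the arm can. A call with a gripper value outside its range is refused whole. The fingers move at their own pace and stop on an object; the grip force is fixed at half the most. Time passes only in rows, so rows that repeat a pose let the fingers close. It gives the time, the measured TCP pose, the force, the opening and the grip force at its end, in the units of the state.
- status.get_state(): the state, without advancing time (a new reading comes with each control period).
- vision.grab_frame(name): name is "scene" or "top" or "wrist"; returns (picture, depth): 480x640x3 uint8, red, green, blue; 480x640 float32, m along the optical axis (not along the pixel's ray), 0 where there is no reading.
- vision.camera_info(name): a dict with "mtx" (3x3 intrinsics, pixels), "R" (3x3) and "t" (3): a world point X has camera coordinates R X + t. Camera axes: x right, y down, z forward; pixel columns grow to the right and rows downward; lengths in m; the calibration is good to about 2 mm. A picture is of the moment at which its call begins: read the wrist's pose just before it. camera_info takes no time and is no camera call; for the wrist camera it gives the pose at the moment of the call.
- arm.hand_in(): hands the job in; it is judged then, once.
The state is a dict: "t": time; "joint_pos": joint angles; "joint_vel": joint speeds; "joint_efforts": joint torques, N m; "tcp_pos": TCP position; "ee_rot": TCP orientation; "contact_force": force on the tool from outside, world axes, zero at the start; "moment": the same for the moment, N m; "grip_width": opening from 0.0 (shut) to 1.0 (fully open); "grip_force": force on a finger pad.
Only numpy, scipy, OpenCV 4.12 (cv2) and the standard library are available. Lean on these libraries where they do the work, as an engineer would, in place of code of your own. Each camera call takes 0.05 s, during which the arm holds its last target. There are 200 camera calls.

## Working session

There is one attempt and no reset: what is moved stays moved. The work goes in short steps, Python scripts to look and compute and a shell command to move; the robot and the scene stay as the last step left them, time stands still between calls to the robot, and variables do not carry over. Pictures are saved under pics/ and viewed, at most 10 in all, crops included, and the job is handed in when it is done.

```bash
mkdir -p pics
cat > h.py <<'E'
import numpy as np,cv2
from plant import status,vision,arm
def snap(n,f):
    p,d=vision.grab_frame(n); cv2.imwrite(f'pics/{f}.png',p[:,:,::-1]); np.save(f'pics/{f}.npy',d); return p,d
def px(n,d,u,v):
    c=vision.camera_info(n);K=np.array(c['mtx']);R=np.array(c['R']);t=np.array(c['t'])
    z=np.median(d[v-1:v+2,u-1:u+2]); return R.T@(z*np.linalg.solve(K,[u,v,1])-t)
E
python3 - <<'E'
from h import *
s=status.get_state()
for k,v in s.items(): print(k,np.round(v,3))
snap('top','top0');snap('scene','sc0')
for n in('top','scene'):
    c=vision.camera_info(n);print(np.round(c['R'],3).tolist(),np.round(c['t'],3),np.array(c['mtx'])[0])
E
```

```text
t 0.0
joint_pos [ 1.169  0.312  0.014  1.513 -0.004  1.319 -0.027]
joint_vel [-0.    -0.    -0.    -0.    -0.001  0.001 -0.001]
joint_efforts [ 0.0000e+00 -3.7991e+01  1.4600e-01 -2.3059e+01  1.2000e-02  1.4000e-02
  0.0000e+00]
tcp_pos [ 0.193 -0.514  0.23 ]
ee_rot [-3.089e+00 -5.620e-01  1.000e-03]
contact_force [-1.082 -0.39  -0.61 ]
moment [-0.029  0.003 -0.002]
grip_force 0.0
grip_width 1.0
[[-0.027, -0.999, -0.02], [-0.996, 0.029, -0.086], [0.087, 0.018, -0.996]] [0.094 0.53  1.263] [574.22947881   0.         325.56685564]
[[-0.84, -0.542, -0.021], [-0.334, 0.546, -0.768], [0.428, -0.638, -0.64]] [0.468 0.168 0.876] [441.41556814   0.         323.82041104]
```

View pics/top0.png

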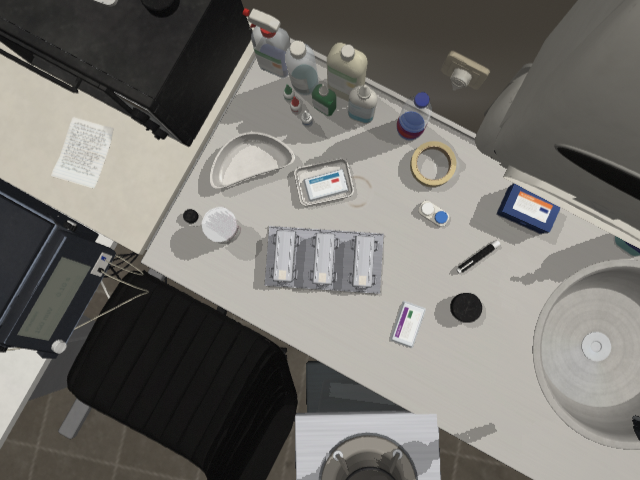

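View pics/sc0.png

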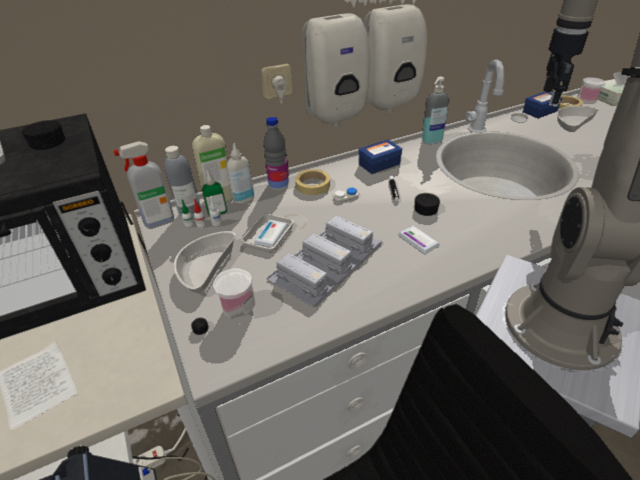

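The top view shows the cases at about (285,257), (324,259) and (364,262), with the tray at (324,183). The scene view agrees with this. I'll enlarge a crop to measure them.

Run:
```python
import cv2
p=cv2.imread('pics/top0.png')[155:305,255:395]
cv2.imwrite('pics/crop0.png',cv2.resize(p,(560,600),interpolation=cv2.INTER_CUBIC))
```

```text
(no output)
```

View pics/crop0.png

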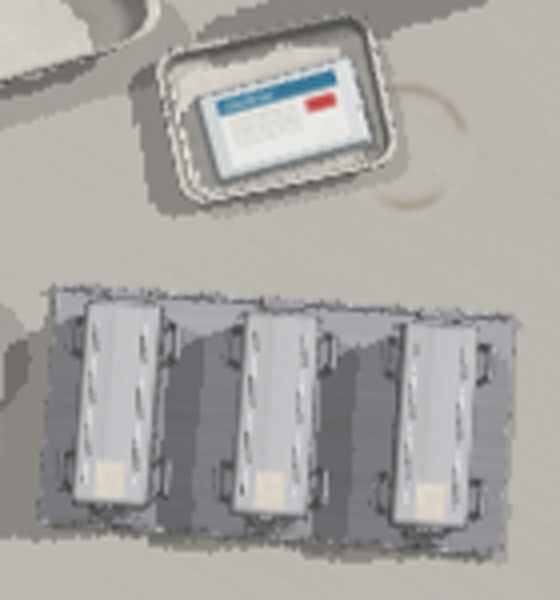

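The crop shows the corners of all three case tops clearly. Seals are at the near end, and the tray rim corners are at about (158,55), (375,15), (395,170) and (190,203).

```bash
cat >> h.py <<'E'
def ray(n,u,v,z):
    c=vision.camera_info(n);K=np.array(c['mtx']);R=np.array(c['R']);t=np.array(c['t'])
    o=-R.T@t; d=R.T@np.linalg.solve(K,[u,v,1]); return o+d*(z-o[2])/d[2]
E
python3 - <<'E'
from h import *
d=np.load('pics/top0.npy')
C={'c1':([(90,303),(161,307),(150,505),(75,500)],.047),'c2':([(247,313),(318,317),(309,515),(233,511)],.047),'c3':([(405,322),(476,327),(467,525),(392,520)],.047),'tray':([(158,55),(375,15),(395,170),(190,203)],.016),'plate':([(52,287),(517,317),(503,555),(40,525)],.005)}
for k,(q,z) in C.items():
    P=np.array([ray('top',255+(u+.5)/4-.5,155+(v+.5)/4-.5,z) for u,v in q]);m=P.mean(0)
    a=(P[0]+P[1]-P[2]-P[3])/2;
    u,v=(np.mean(q,0)/4+[255,155]).astype(int)
    print(k,m.round(4),'len',np.linalg.norm(a[:2]).round(4),'yaw',np.degrees(np.arctan2(a[1],a[0])).round(2),'depthpt',px('top',d,u,v).round(4))
s=status.get_state()
from scipy.spatial.transform import Rotation as Ro
print(Ro.from_rotvec(s['ee_rot']).as_matrix().round(3))
E
```

```text
c1 [0.5034 0.1698 0.047 ] len 0.109 yaw -4.96 depthpt [0.5046 0.1707 0.0453]
c2 [0.4953 0.0832 0.047 ] len 0.109 yaw -4.85 depthpt [0.4953 0.0828 0.0477]
c3 [ 0.4877 -0.0033  0.047 ] len 0.1088 yaw -5.04 depthpt [ 0.4885 -0.0025  0.0486]
tray [0.6697 0.0777 0.016 ] len 0.0886 yaw 8.07 depthpt [0.6708 0.0789 0.0134]
plate [0.4939 0.0839 0.005 ] len 0.1353 yaw -4.65 depthpt [0.4909 0.0829 0.049 ]
[[ 0.936  0.352 -0.001]
 [ 0.352 -0.936  0.002]
 [-0.    -0.002 -1.   ]]
```

```bash
cat >> h.py <<'E'
from scipy.spatial.transform import Rotation as Ro
def go(x,y,z,yaw=-5,tilt=0):
    s=status.get_state();R=Ro.from_rotvec(s['ee_rot'])
    T=Ro.from_euler('z',yaw,degrees=True)*Ro.from_euler('x',180,degrees=True)*Ro.from_euler('y',tilt,degrees=True)
    print('t',round(s['t'],2),'turn',(R.inv()*T).as_rotvec(degrees=True).round(2),'shift cm',(R.inv().apply(np.array([x,y,z])-s['tcp_pos'])*100).round(2),'q',np.round(s['joint_pos'],2))
E
python3 -m pendant '[[0,0,6,11,-9,0,1],[0,0,12,23,-19,0,1],[0,0,18,34,-28,0,1],[0,0,25.6,45.6,-37.4,0,1],[0,0,25.6,45.6,-37.4,0,1],[0,0,25.6,45.6,-37.4,0,1],[0,0,25.6,45.6,-37.4,0,1],[0,0,25.6,45.6,-37.4,0,1]]'
python3 -c "
from h import *
go(.4877,-.0033,.2)"
```

```text
t: 1.1
tcp_pos: [0.4442, -0.0802, 0.2311]
ee_rot: [3.138, -0.137, 0.0]
contact_force: [0.8, 0.4, -0.1]
grip_width: 0.999
grip_force: 0.0
t 1.1 turn [ 0.03 -0.   -0.01] shift cm [ 3.66 -8.04  3.11] q [ 0.48  0.13 -0.37  1.75  0.05  1.27 -1.57]
```

```bash
python3 -m pendant '[[0,0,0,1.8,-4,1.5,1],[0,0,0,3.6,-8,4,1],[0,0,0,3.6,-8,6,1],[0,0,0,3.6,-8,7,1],[0,0,0,3.6,-8,7,1],[0,0,0,3.6,-8,7,1]]'
python3 - <<'E'
from h import *
go(.4877,-.0033,.012)
p,d=snap('wrist','w1')
np.set_printoptions(suppress=True)
c=vision.camera_info('wrist');print(np.round(c['R'],3).tolist(),np.round(c['t'],3),np.array(c['mtx'])[0])
E
```

```text
t: 1.85
tcp_pos: [0.4871, -0.006, 0.1621]
ee_rot: [3.138, -0.139, 0.002]
contact_force: [0.3, -0.8, 0.3]
grip_width: 1.001
grip_force: 0.0
t 1.85 turn [ 0.02 -0.09 -0.07] shift cm [ 0.02 -0.28 15.01] q [ 0.34  0.27 -0.43  1.77  0.12  1.13 -1.8 ]
[[-0.088, -0.996, 0.001], [-0.943, 0.084, 0.323], [-0.322, 0.028, -0.946]] [0.038 0.44  0.471] [363.52349297   0.         323.37785582]
```

View pics/w1.png

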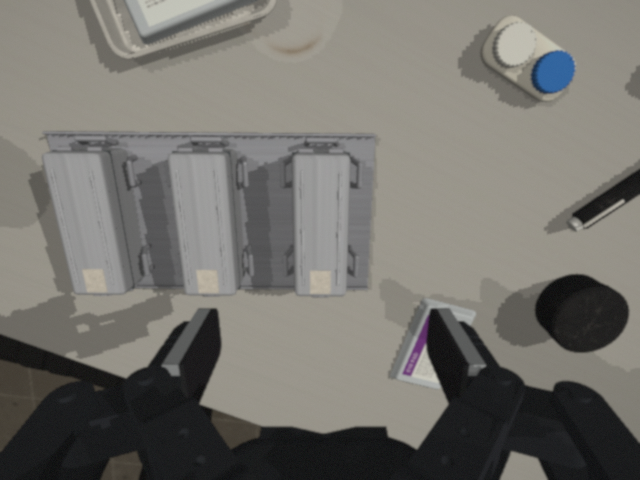

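The wrist view shows case 3's top corners at about (295,152), (350,152), (345,295) and (297,295), centred between the fingers (column ~323).

Run:
```python
from h import *
P=np.array([ray('wrist',u,v,.047) for u,v in [(295,152),(350,152),(345,295),(297,295)]]);print(P.mean(0),P)
```

```text
[ 0.48928337 -0.00406208  0.047     ] [[ 0.54603095  0.00939131  0.047     ]
 [ 0.54267334 -0.02853657  0.047     ]
 [ 0.43253704 -0.01745107  0.047     ]
 [ 0.43589215  0.02034803  0.047     ]]
```

```bash
python3 -m pendant '[[0,0,0,0.1,-0.25,4,1],[0,0,0,0.1,-0.25,8,1],[0,0,0,0.1,-0.25,11,1],[0,0,0,0.1,-0.25,13,1],[0,0,0,0.1,-0.25,14.2,1],[0,0,0,0.1,-0.25,14.9,1],[0,0,0,0.1,-0.25,14.9,1],[0,0,0,0.1,-0.25,14.9,1]]'
python3 -m pendant '[[0,0,0,0,0,0,-1],[0,0,0,0,0,0,-1],[0,0,0,0,0,0,-1],[0,0,0,0,0,0,-1],[0,0,0,0,0,0,-1],[0,0,0,0,0,0,-1]]'
python3 -c "
from h import *
go(.4885,-.0035,.012);print(status.get_state()['moment'])"
```

```text
t: 2.9
tcp_pos: [0.4886, -0.0029, 0.0131]
ee_rot: [3.139, -0.137, 0.003]
contact_force: [-0.4, 0.4, 0.2]
grip_width: 1.0
grip_force: 0.0
t: 3.65
tcp_pos: [0.4883, -0.003, 0.0128]
ee_rot: [3.138, -0.137, 0.002]
contact_force: [-0.8, -1.1, 6.1]
grip_width: 0.485
grip_force: 62.1
t 3.65 turn [ 0.01 -0.06  0.01] shift cm [0.02 0.05 0.08] q [ 0.28  0.46 -0.38  1.93  0.24  0.79 -1.9 ]
[-0.14300233  0.12884845  0.01207629]
```

```bash
cat >> h.py <<'E'
def mom(n=8):
    M=[];F=[]
    for i in range(n):
        vision.grab_frame('wrist'); s=status.get_state(); M.append(s['moment']);F.append(s['contact_force'])
    R=Ro.from_rotvec(s['ee_rot']); print('Mtool',R.inv().apply(np.mean(M,0)).round(4),'sd',np.std(M,0).round(3),'F',np.mean(F,0).round(2),'gw',s['grip_width'],s['grip_force'])
E
python3 -m pendant '[[0,0,0,0,0,-1,-1],[0,0,0,0,0,-3,-1],[0,0,0,0,0,-6,-1],[0,0,0,0,0,-9,-1],[0,0,0,0,0,-12,-1],[0,0,0,0,0,-14,-1],[0,0,0,0,0,-14,-1],[0,0,0,0,0,-14,-1]]'
python3 -c "
from h import *
mom();go(.4885,-.0035,.152)"
python3 -m pendant '[[0,8,0,0,0,0,-1],[0,18,0,0,0,0,-1],[0,28,0,0,0,0,-1],[0,36,0,0,0,0,-1],[0,40,0,0,0,0,-1],[0,40,0,0,0,0,-1],[0,40,0,0,0,0,-1],[0,40,0,0,0,0,-1]]'
python3 -m pendant '[[0,-8,0,0,0,0,-1],[0,-18,0,0,0,0,-1],[0,-28,0,0,0,0,-1],[0,-36,0,0,0,0,-1],[0,-40,0,0,0,0,-1],[0,-40,0,0,0,0,-1],[0,-40,0,0,0,0,-1]]'
python3 -c "
from h import *
mom();go(.4885,-.0035,.152)"
```

```text
t: 4.65
tcp_pos: [0.4864, -0.0029, 0.1509]
ee_rot: [3.139, -0.136, -0.005]
contact_force: [-0.0, 0.5, -4.0]
grip_width: 0.482
grip_force: 61.2
Mtool [0.0171 0.016  0.0072] sd [0.021 0.034 0.027] F [-0.16 -0.42 -3.53] gw 0.47917406318438516 61.21142014861107
t 5.05 turn [-0.    0.04  0.02] shift cm [ 0.1   0.06 -0.01] q [ 0.33  0.28 -0.44  1.79  0.13  1.11 -1.81]
t: 6.05
tcp_pos: [0.4869, -0.0014, 0.1515]
ee_rot: [2.923, -0.121, 1.061]
contact_force: [-0.1, 0.8, -3.8]
grip_width: 0.482
grip_force: 61.8
t: 6.92
tcp_pos: [0.4869, -0.003, 0.1517]
ee_rot: [-3.137, 0.137, 0.001]
contact_force: [-0.6, 0.2, -3.7]
grip_width: 0.482
grip_force: 61.9
Mtool [ 0.0001 -0.0329 -0.0059] sd [0.048 0.034 0.017] F [-0.24  0.23 -3.59] gw 0.4844142808641376 61.93410784006119
t 7.33 turn [-0.05 -0.05  0.05] shift cm [0.11 0.09 0.07] q [-0.43  0.26  0.48  1.81 -0.14  1.1  -1.56]
```

```bash
python3 -m pendant '[[0,-8,0,0,0,0,-1],[0,-18,0,0,0,0,-1],[0,-28,0,0,0,0,-1],[0,-36,0,0,0,0,-1],[0,-40,0,0,0,0,-1],[0,-40,0,0,0,0,-1],[0,-40,0,0,0,0,-1],[0,-40,0,0,0,0,-1]]'
python3 -m pendant '[[0,8,0,0,0,0,-1],[0,18,0,0,0,0,-1],[0,28,0,0,0,0,-1],[0,36,0,0,0,0,-1],[0,40,0,0,0,0,-1],[0,40,0,0,0,0,-1],[0,40,0,0,0,0,-1]]'
python3 -c "
from h import *
mom(16);go(.4885,-.0035,.152)"
```

```text
t: 8.32
tcp_pos: [0.4879, -0.0027, 0.1534]
ee_rot: [-2.923, 0.127, 1.059]
contact_force: [-0.5, -0.0, -2.8]
grip_width: 0.482
grip_force: 62.2
t: 9.2
tcp_pos: [0.4879, -0.0028, 0.1528]
ee_rot: [-3.138, 0.136, 0.0]
contact_force: [-0.1, -0.2, -3.7]
grip_width: 0.488
grip_force: 65.0
Mtool [0.0148 0.0011 0.0029] sd [0.021 0.02  0.023] F [ 0.22  0.25 -3.32] gw 0.48587419771951157 65.02376943826675
t 10.0 turn [0.   0.   0.02] shift cm [0.08 0.06 0.03] q [-0.45  0.26  0.51  1.81 -0.14  1.1  -1.55]
```

Case 3 is quiet: the reading changed by about 0.03 N m, where a loose weight would give 0.14. I'll put it back.

```bash
python3 -m pendant '[[0,0,0,0.06,0,4,-1],[0,0,0,0.06,0.0,8,-1],[0,0,0,0.06,0,10.5,-1],[0,0,0,0.06,0,12,-1],[0,0,0,0.06,0,13,-1],[0,0,0,0.06,0,13.6,-1],[0,0,0,0.06,0,14,-1],[0,0,0,0.06,0,14,-1]]'
python3 -c "
from h import *
go(.4883,-.003,.0128)"
```

```text
t: 11.0
tcp_pos: [0.4892, -0.003, 0.0129]
ee_rot: [-3.138, 0.137, -0.003]
contact_force: [0.2, -0.6, -2.9]
grip_width: 0.485
grip_force: 65.0
t 11.0 turn [-0.02 -0.09  0.02] shift cm [-0.09  0.01  0.01] q [-0.38  0.46  0.45  1.96 -0.28  0.78 -1.43]
```

```bash
python3 -m pendant '[[0,0,0,0,0,0.12,-1],[0,0,0,0,0,0.12,-1],[0,0,0,0,0,0.12,1],[0,0,0,0,0,0.12,1],[0,0,0,0,0,0.12,1],[0,0,0,0,0,0.12,1],[0,0,0,0,0,0.12,1]]'
python3 -m pendant '[[0,0,0,0,0,-2,1],[0,0,0,0,0,-6,1],[0,0,0,0,0,-11,1],[0,0,0,0,0,-15,1],[0,0,0,0,0,-15,1],[0,0,0,0,0,-15,1]]'
python3 - <<'E'
from h import *
p,d=snap('wrist','w2')
for u,v in [(322,175),(322,220),(322,265),(300,225),(342,225)]: print(px('wrist',d,u,v).round(4))
cv2.imwrite('pics/w2c.png',cv2.resize(p[100:320,20:400,::-1],None,fx=2,fy=2,interpolation=cv2.INTER_CUBIC))
go(.496,.083,.163)
E
```

```text
t: 11.88
tcp_pos: [0.4884, -0.003, 0.011]
ee_rot: [3.139, -0.137, -0.0]
contact_force: [0.2, -0.8, 0.7]
grip_width: 0.995
grip_force: 0.0
t: 12.62
tcp_pos: [0.4877, -0.0028, 0.1604]
ee_rot: [-3.139, 0.136, 0.002]
contact_force: [0.4, 0.1, -1.1]
grip_width: 1.001
grip_force: 0.0
[ 0.5283 -0.0046  0.0458]
[ 0.4953 -0.0017  0.0453]
[0.4598 0.0014 0.046 ]
[0.493  0.0148 0.0458]
[ 0.4905 -0.016   0.0464]
t 12.68 turn [0.02 0.16 0.02] shift cm [ 0.13 -8.62 -0.33] q [-0.46  0.26  0.52  1.8  -0.14  1.12 -1.55]
```

View pics/w2c.png

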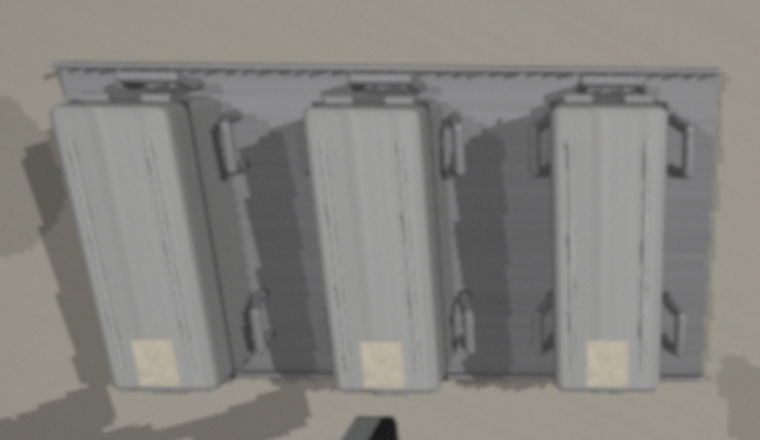

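Case 3 is home and level, with its top at 0.046 m, and the other two haven't moved. Next is case 2.

```bash
python3 -m pendant '[[0,0,0,0.1,-4,0,1],[0,0,0,0.1,-8.7,0,1],[0,0,0,0.1,-8.7,0,1],[0,0,0,0.1,-8.7,2,1],[0,0,0,0.1,-8.7,4,1],[0,0,0,0.1,-8.7,4,1]]'
python3 -c "
from h import *
go(.4958,.0837,.0128)"
```

```text
t: 13.42
tcp_pos: [0.4944, 0.0824, 0.1184]
ee_rot: [3.136, -0.138, -0.01]
contact_force: [0.4, -1.0, 0.2]
grip_width: 1.003
grip_force: 0.0
t 13.43 turn [ 0.16  0.36 -0.05] shift cm [ 0.19 -0.17 10.56] q [-0.57  0.33  0.46  1.82 -0.17  1.04 -1.7 ]
```

```bash
python3 -m pendant '[[0,0.2,0,0.15,-0.1,4,1],[0,0.2,0,0.15,-0.1,7,1],[0,0.2,0,0.15,-0.1,9,1],[0,0.2,0,0.15,-0.1,10,1],[0,0.2,0,0.15,-0.1,10.55,1],[0,0.2,0,0.15,-0.1,10.55,1],[0,0.2,0,0.15,-0.1,10.55,1]]'
python3 -m pendant '[[0,0,0,0,0,0,-1],[0,0,0,0,0,0,-1],[0,0,0,0,0,0,-1],[0,0,0,0,0,0,-1],[0,0,0,0,0,0,-1],[0,0,0,0,0,0,-1]]'
python3 -m pendant '[[0,0,0,0,0,-1,-1],[0,0,0,0,0,-3,-1],[0,0,0,0,0,-6,-1],[0,0,0,0,0,-9,-1],[0,0,0,0,0,-12,-1],[0,0,0,0,0,-14,-1],[0,0,0,0,0,-14,-1],[0,0,0,0,0,-14,-1]]'
python3 -m pendant '[[0,8,0,0,0,0,-1],[0,18,0,0,0,0,-1],[0,28,0,0,0,0,-1],[0,36,0,0,0,0,-1],[0,40,0,0,0,0,-1],[0,40,0,0,0,0,-1],[0,40,0,0,0,0,-1],[0,40,0,0,0,0,-1]]'
python3 -m pendant '[[0,-8,0,0,0,0,-1],[0,-18,0,0,0,0,-1],[0,-28,0,0,0,0,-1],[0,-36,0,0,0,0,-1],[0,-40,0,0,0,0,-1],[0,-40,0,0,0,0,-1],[0,-40,0,0,0,0,-1]]'
python3 -c "
from h import *
mom(16)"
python3 -m pendant '[[0,-8,0,0,0,0,-1],[0,-18,0,0,0,0,-1],[0,-28,0,0,0,0,-1],[0,-36,0,0,0,0,-1],[0,-40,0,0,0,0,-1],[0,-40,0,0,0,0,-1],[0,-40,0,0,0,0,-1],[0,-40,0,0,0,0,-1]]'
python3 -m pendant '[[0,8,0,0,0,0,-1],[0,18,0,0,0,0,-1],[0,28,0,0,0,0,-1],[0,36,0,0,0,0,-1],[0,40,0,0,0,0,-1],[0,40,0,0,0,0,-1],[0,40,0,0,0,0,-1]]'
python3 -c "
from h import *
mom(16);go(.4958,.0837,.0128)"
```

```text
t: 14.3
tcp_pos: [0.4993, 0.0846, 0.0164]
ee_rot: [-3.138, 0.136, -0.008]
contact_force: [0.0, -0.8, 0.6]
grip_width: 1.0
grip_force: 0.0
t: 15.05
tcp_pos: [0.4991, 0.0844, 0.0161]
ee_rot: [3.139, -0.137, 0.007]
contact_force: [0.3, -0.4, 5.6]
grip_width: 0.483
grip_force: 63.3
t: 16.05
tcp_pos: [0.4966, 0.0846, 0.1542]
ee_rot: [3.138, -0.136, 0.001]
contact_force: [-0.4, -0.2, -3.7]
grip_width: 0.481
grip_force: 62.5
t: 17.05
tcp_pos: [0.496, 0.083, 0.1529]
ee_rot: [2.92, -0.129, 1.061]
contact_force: [-0.5, -0.1, -2.3]
grip_width: 0.48
grip_force: 63.3
t: 17.92
tcp_pos: [0.4966, 0.0841, 0.1538]
ee_rot: [3.137, -0.137, 0.001]
contact_force: [-1.0, 0.0, -3.0]
grip_width: 0.483
grip_force: 63.0
Mtool [ 0.0025  0.0483 -0.0024] sd [0.037 0.03  0.031] F [-0.17  0.15 -3.08] gw 0.4795322354351925 63.03484529256821
t: 19.73
tcp_pos: [0.4981, 0.0849, 0.1568]
ee_rot: [-2.925, 0.126, 1.054]
contact_force: [0.3, 0.1, -3.4]
grip_width: 0.484
grip_force: 63.1
t: 20.6
tcp_pos: [0.4982, 0.0845, 0.1562]
ee_rot: [-3.139, 0.137, -0.005]
contact_force: [0.9, 0.8, -4.0]
grip_width: 0.48
grip_force: 63.3
Mtool [ 0.0007 -0.0662 -0.0004] sd [0.041 0.038 0.029] F [-0.01  0.05 -3.1 ] gw 0.48410001463141633 63.321360647678375
t 21.4 turn [ 0.   -0.2   0.02] shift cm [-0.26  0.11 14.28] q [-0.25  0.27  0.06  1.75 -0.02  1.11 -1.84]
```

Case 2 rattles. The level moment went from +0.048 to −0.066 N m, with the signs expected for a sliding weight. I'll carry it level to the tray.

```bash
python3 -c "
from h import *
go(.673,.0785,.155)"
```

```text
t 21.4 turn [ 0.   -0.2   0.02] shift cm [17.48 -0.91  0.12] q [-0.25  0.27  0.06  1.75 -0.02  1.11 -1.84]
```

```bash
python3 -m pendant '[[0,0,0,1.5,-0.1,0.1,-1],[0,0,0,4,-0.2,0.1,-1],[0,0,0,7,-0.4,0.1,-1],[0,0,0,10,-0.5,0.1,-1],[0,0,0,13,-0.7,0.1,-1],[0,-0.2,0,15.5,-0.8,0.1,-1],[0,-0.2,0,17,-0.9,0.1,-1],[0,-0.2,0,17.5,-0.9,0.1,-1]]'
python3 -m pendant '[[0,0,0,0,0,0,-1],[0,0,0,0,0,0,-1],[0,0,0,0,0,0,-1],[0,0,0,0,0,0,-1]]'
python3 - <<'E'
from h import *
go(.673,.0785,.155); mom(8)
p,d=snap('wrist','w3'); cv2.imwrite('pics/w3.png',p[:,:,::-1])
p,d=snap('scene','s3'); cv2.imwrite('pics/s3.png',cv2.resize(p[120:340,160:450,::-1],None,fx=2.6,fy=2.6,interpolation=cv2.INTER_CUBIC))
E
```

```text
t: 22.4
tcp_pos: [0.6745, 0.0779, 0.1542]
ee_rot: [3.138, -0.137, 0.0]
contact_force: [-1.2, 0.2, -3.6]
grip_width: 0.485
grip_force: 63.3
t: 22.9
tcp_pos: [0.6729, 0.0784, 0.1555]
ee_rot: [-3.139, 0.136, -0.0]
contact_force: [-0.2, -0.5, -4.1]
grip_width: 0.481
grip_force: 63.3
t 22.9 turn [-0.   -0.01  0.03] shift cm [ 0.01 -0.01  0.05] q [-0.19  0.62  0.08  1.23 -0.05  1.29 -1.77]
Mtool [ 0.0113 -0.0494  0.0013] sd [0.027 0.019 0.01 ] F [ 0.37 -0.22 -3.11] gw 0.4857350254399387 63.33306312561035
```

View pics/w3.png

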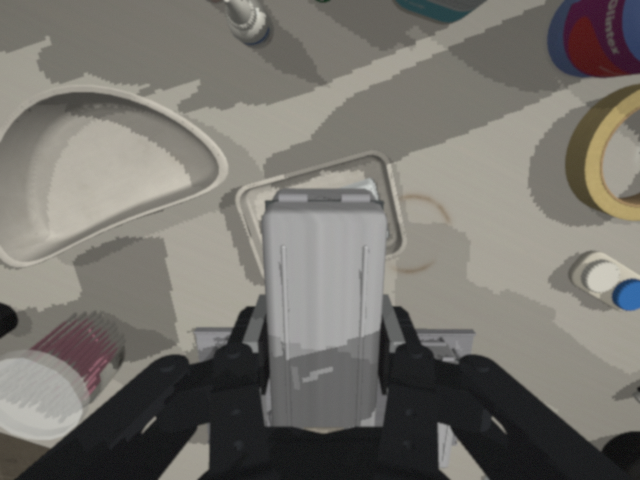

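View pics/s3.png

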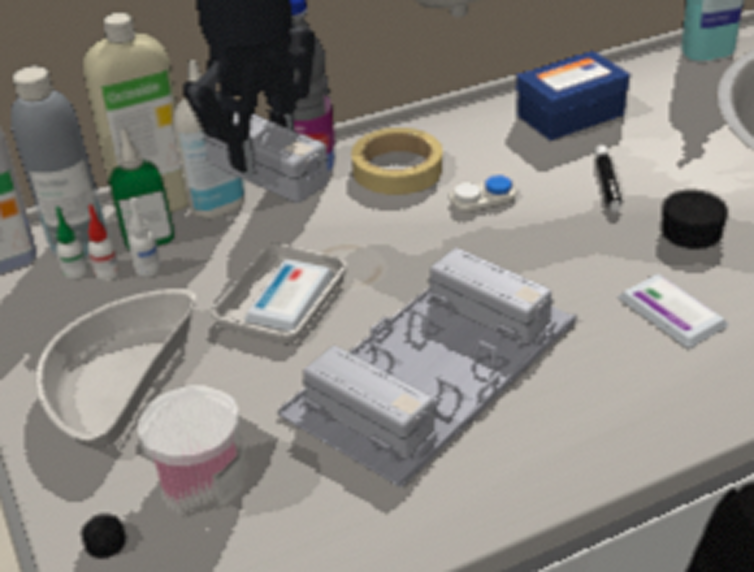

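The wrist view shows the case centred in the jaws over the tray, with its front top edge at row ~208. Both other cases are in the rack. I'll check the case's level and position from depth.

Run:
```python
from h import *
d=np.load('pics/w3.npy')
P=np.array([px('wrist',d,u,v) for v in range(215,400,6) for u in(300,325,345)])
A=np.c_[P[:,:2]-[.67,.0785],np.ones(len(P))];c,*_=np.linalg.lstsq(A,P[:,2],rcond=None);print('slope deg',np.degrees(c[:2]),'top z',c[2])
for u in(275,325,375):print(ray('wrist',u,208,c[2]).round(4))
```

```text
slope deg [-0.2625235   0.04902488] top z 0.18507183749504819
[0.729  0.0897 0.1851]
[0.7276 0.074  0.1851]
[0.7262 0.0582 0.1851]
```

```bash
python3 -c "
from h import *
print(status.get_state()['joint_vel'].__class__, arm.hand_in())"
```

```text
the job is handed in; nothing more can be done
<class 'numpy.ndarray'> None
```

The rattling case is case 2, from the middle place: it is held level (within about 0.3°) over the middle of the tray, centre about 16 cm above the tray floor; case 3 tested quiet and is back home in the rack, case 1 was never taken out since only one case rattles, and the job is handed in.

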